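# Level the flask stand with a wedge

### The job

The blue flask stand has dropped at its front edge, the edge facing the robot. Pick up the orange wedge and push it, nose first, under the middle of that edge until the black ball in the stand's yellow level sits centred between the two red marks; then let go and leave the wedge there holding the stand level. Leave the small grey wedge where it lies.

Things in the scene. Friction and masses are not known exactly. Their poses are not given: they have to be found in the camera images.
- wedge_grip (a point): Orange plastic wedge, 135 long, 40 wide, 120 g, flat on the bench. Own +x: from tail to thin nose. Tail: a grip block 35 long, 40 wide (along y), 40 high; ahead of it the ramp falls evenly over 100 mm from 28 high at the block to 3 at the nose. The point is the grip block's centre, 20 above its underside; the nose edge is 117.5 ahead of it. Friction holds it under the load once let go.
- stand_front (a point): Flask stand: dark blue plate 220 deep, 240 wide, 10 thick, that cannot slide. The point lies on the bench below the middle of its front edge; +x points level from there to the rear (the way to push), y along the edge. The edge's underside is now 10 above the bench, 22 when level. Rubber feet 20 wide under the front corners leave 190 clear between; nothing else is under the plate.
- deck (a joint): Tilt of the blue plate, rad: 0 level, negative front low (starts at -0.061). It pivots freely about its rear feet, 200 behind the front edge. It carries a rod (300 high) with a clamped flask at the rear right, and a yellow ball level on the left half, top 66 above the bench. Raising the edge takes a push on the wedge of about 5 to 15 N.
- ball (a joint): Black ball, 20 across, in the pale window (120 long, running front to rear) of the yellow level, m: 0 centred between the red marks, positive to the rear. It rolls to the low end, settling within 1.5 s: starts at -0.035 (front low), moves 7.2 mm rearward per 10 mm of wedge travel once the ramp lifts the edge, is centred with the nose about 76 past the edge; too far makes it positive, pulling back undoes it.
- thin_wedge_mid (a point): Small grey wedge, 80 long, 40 wide, at most 10 high: too thin for this job, to be left alone. The point is its centre, 5 above the bench; +x points to its nose.

How it is judged (in metres and radians):
At the end, for the whole second after the job is handed in: The level's ball is within 11 mm of centre, with the stand's front edge resting on the orange wedge, which lies at rest on the bench (value of joint ball between -0.011 and 0.011 m and contact force between wedge and deck above 0.5 N and height (world z) of wedge_grip below 0.028 m and linear speed of wedge below 0.02 m/s); the robot touches nothing.
It fails at once if the small grey wedge is moved more than 30 mm (distance of thin_wedge_mid from where it was at the start of the episode above 0.03 m).
It also fails if it takes over 48 s, if anything falls off the work surface, if the arm or the gripper's body presses on something with over 40 N, if the wrist force passes 120 N, or if a joint passes its speed limit or range.

### The arm

A 7-joint arm with a two-finger parallel gripper is mounted at the origin on the work surface. World frame = base frame: x ahead of the robot, y to its left, z up, the work surface at z = 0. Lengths are in m, angles in degrees, forces in N, time in s.
With the tool pointing down it reaches from about 0.425 to 0.875 m from the base axis. Payload 4.7 kg.
Tool frame: the origin (TCP) lies at the centre of the arm's flange, where the gripper is bolted on; the fingertips stand 182 mm ahead of it and the grasp point (between the pads) lies 164 mm ahead of it; z points along the fingers, y is the line along which they close (so a half turn about z gives the same grasp; the last joint's range is limited). The gripper opens to 87 mm and grips with 3 to 60 N. Pads are 19 mm wide; open, the fingers measure 117 mm over their backs; the gripper's body (75 mm by 190 mm) begins 51 mm behind the grasp point.
Start: joints at [75.636, 18.392, -4.016, 83.108, 1.295, 78.541, -3.26], TCP at [0.17, -0.627, 0.405] pointing down, gripper open.
Joint ranges: [-163.93, 163.93], [-17.29, 119.83], [-79.2, 71.16], [3.27, 140.29], [-89.18, 269.18], [5.43, 117.66], [-154.24, 154.24]. Speed limits (degrees/s): [147.25, 147.25, 180, 180, 180, 180, 180].

### API

Orientations are given as [roll, pitch, yaw] about the fixed x, y, z axes, in that order (R = Rz(yaw) Ry(pitch) Rx(roll)).
In Python, from cell import env gives the robot as it stands. The module is installed in compiled form; this text tells all that it offers.
- The arm moves only by the tool step_arm, never from a script. Its argument "steps" is one flat list of numbers, 5 for each row, row after row: the opening, from 0 (shut) to 1 (fully open), then the shift along the tool's x, y, z in mm, then the turn about the tool's z in degrees. In form: [grip, dx, dy, dz, roll, grip, dx, dy, dz, roll, ...]. A call has 1 to 12 rows; each row shifts and turns the commanded pose from where the row before left it, along the tool's axes as they then stand; what a row does not reach is not made up. A row lasts 1/8 s, in which the tool goes at most 62.5 mm and 10.7 degrees, less where a joint would pass 70% of its speed; a pose out of reach is approached as far as the arm can. A call with a gripper value outside its range is refused whole. The fingers move at their own pace and stop on an object; "grip_force" is the grip in N (left out, the last holds). Time passes only in rows, so rows that do not move let the fingers close. It gives the time, the measured TCP pose, the force, the opening and the grip force at its end, in the units of the state.
- env.get_obs(): the state, without advancing time (a new reading comes with each control period).
- env.read_camera(name): name is "side" or "top"; returns a dict with "image" (384x512x3 uint8, red, green, blue), "camera_matrix" (3x3 intrinsics, pixels), "distortion" ([k1, k2, p1, p2, k3] as OpenCV has them; the pictures are not rectified), "R" (3x3) and "t" (3): a world point X has camera coordinates R X + t. Camera axes: x right, y down, z forward; pixel columns grow to the right and rows downward; lengths in m; the calibration is good to about 2 mm. A picture is of the moment at which its call begins. There is no depth.
- env.sign_off(): hands the job in; it is judged then, once.
The state is a dict: "time_s": time; "qpos": joint angles; "joint_velocities": joint speeds; "effort": joint torques, N m; "tool_pos": TCP position; "tool_rot": TCP orientation; "force": force on the tool from outside, world axes, zero at the start; "wrist_torque": the same for the moment, N m; "grip_width": finger opening in m; "grasp_force": force on a finger pad.
Only numpy, scipy, OpenCV 4.12 (cv2) and the standard library are available. Lean on these libraries where they do the work, as an engineer would, in place of code of your own. Each camera call takes 0.05 s, during which the arm holds its last target. There are 200 camera calls.

## Working session

There is one attempt and no reset: what is moved stays moved. The work goes in short steps, Python scripts to look and compute and a tool call to move; the robot and the scene stay as the last step left them, time stands still between calls to the robot, and variables do not carry over. Pictures are saved under pics/ and viewed, at most 10 in all, crops included, and the job is handed in when it is done.

Besides the shell and the picture viewer there is one more tool, called after "Call:" as a command line: name --argument value ..., lists and objects as JSON in quotes. step_arm: Moves the arm, as the interface text tells. Its arguments: {"type":"object","properties":{"steps":{"type":"array","items":{"type":"number"}},"grip_force":{"type":"number"}},"required":["steps"]}

```bash
mkdir -p pics
cat > h.py <<'E'
import numpy as np, cv2
from cell import env
def cam(n): return env.read_camera(n)
def ray(c,uv):
    p=cv2.undistortPoints(np.array(uv,float).reshape(-1,1,2),c["camera_matrix"],c["distortion"]).reshape(-1,2)
    R=np.array(c["R"]);t=np.array(c["t"])
    return -R.T@t, np.c_[p,np.ones(len(p))]@R
def plane(c,uv,z):
    o,d=ray(c,uv); return o+d*((z-o[2])/d[:,2:3])
def proj(c,X):
    return cv2.projectPoints(np.array(X,float).reshape(-1,3),cv2.Rodrigues(np.array(c["R"]))[0],np.array(c["t"]),c["camera_matrix"],c["distortion"])[0].reshape(-1,2)
def save(c,f): cv2.imwrite(f,c["image"][:,:,::-1])
E
python3 - <<'E'
from h import *
o=env.get_obs(); print(o["time_s"],o["tool_pos"],o["tool_rot"],o["grip_width"])
ims=[]
for n in("top","side"):
    c=cam(n);cv2.imwrite(f"pics/{n}0.png",c["image"][:,:,::-1]);print(n,-np.array(c["R"]).T@c["t"])
E
```

```text
0.0 [ 0.17000691 -0.62716788  0.40367751] [-1.79893226e+02  7.82070916e-03  1.51731648e+01] 0.08735739329108477
top [ 0.39567611 -0.02547629  1.478199  ]
side [ 0.41767712 -0.64896479  0.91193638]
```

View pics/top0.png

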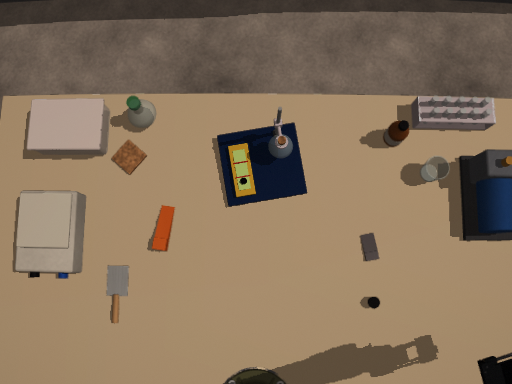

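View pics/side0.png

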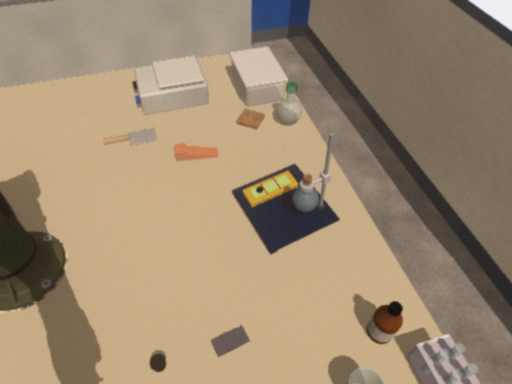

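The top view (up = +x, left = +y) shows the orange wedge at about (164,228) with its grip block towards the robot. The stand's front edge runs from (228,206) to (306,188), and the grey wedge is at (370,246). In the side view, the wedge's block is at its left end (182,152).

Run:
```python
from h import *
for n in("top","side"):
    c=cam(n);im=c["image"];hsv=cv2.cvtColor(im,cv2.COLOR_RGB2HSV)
    h,s,v=[hsv[...,i].astype(int) for i in range(3)]
    box=np.zeros(h.shape,bool)
    if n=="top": ob=(slice(190,265),slice(140,190)); bb=(slice(110,220),slice(205,320))
    else: ob=(slice(135,170),slice(165,225)); bb=(slice(155,255),slice(225,345))
    for nm,b,m in(("or",ob,(h<14)&(s>170)&(v>100)),("blue",bb,(h>100)&(h<135)&(s>130)&(v<110))):
        k=np.zeros(h.shape,np.uint8);k[b]=m[b]
        cs=max(cv2.findContours(k,0,2)[0],key=cv2.contourArea)
        hull=cv2.convexHull(cs)
        ap=cv2.approxPolyDP(hull,3 if nm=="blue" else 1.5,True).reshape(-1,2)
        rc=cv2.minAreaRect(cs)
        print(n,nm,cv2.contourArea(cs),"\n",np.c_[ap,plane(c,ap,.015).round(3)[:,:2]].tolist(),rc)
    x0,y0=(130,120) if n=="top" else (160,110)
    cv2.imwrite(f"pics/{n}c.png",cv2.resize(im[y0:y0+150,x0:x0+190,::-1],None,fx=4,fy=4,interpolation=cv2.INTER_CUBIC))
```

```text
top or 578.0 
 [[174.0, 207.0, 0.584, 0.251], [166.0, 250.0, 0.454, 0.271], [152.0, 248.0, 0.46, 0.313], [162.0, 205.0, 0.589, 0.288]] ((162.72000122070312, 227.5399932861328), (15.384149551391602, 44.63192367553711), 10.30484676361084)
top blue 4778.0 
 [[293.0, 124.0, 0.844, -0.107], [305.0, 192.0, 0.632, -0.142], [229.0, 205.0, 0.591, 0.085], [218.0, 136.0, 0.804, 0.123]] ((261.29730224609375, 164.28378295898438), (70.69156646728516, 78.74711608886719), 80.53767395019531)Traceback (most recent call last):
  File "<stdin>", line 10, in <module>
ValueError: max() iterable argument is empty
```

View pics/topc.png

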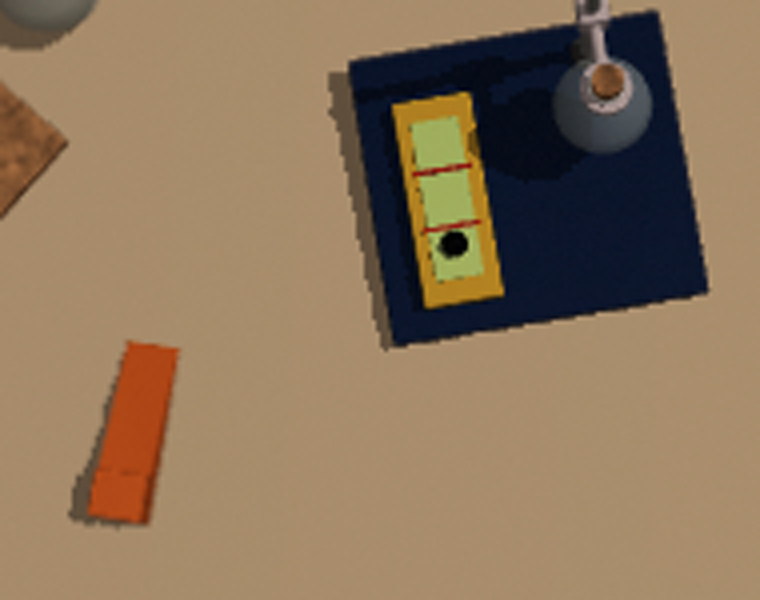

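Crop (4x, origin 130,120): the wedge nose corners are at (128,342) and (180,349), and the block tail corners at (88,515) and (149,524). The stand's front corners are at (398,346) and (708,292), and its rear corners at (350,62) and (658,11). The ball is at (454,244), on the front side.

Run:
```python
from h import *
c=cam("top");s=cam("side")
f=lambda p:(np.array(p,float)+.5)/4-.5+[130,120]
yaw=lambda d:np.degrees(np.arctan2(d[1],d[0])).round(1)
N=plane(c,f([(128,342),(180,349)]),.003);T=plane(c,f([(88,515),(143,523)]),.04);M=plane(c,f([(95,470),(148,472)]),.034)
print("nose",N.round(4),"tail",T.round(4),"blockline",M.round(4))
d=N.mean(0)-T.mean(0);print("wedge yaw",yaw(d),np.linalg.norm(d[:2]),"grip from nose",N.mean(0)-.1175*np.r_[d[:2],0]/np.linalg.norm(d[:2]),"from tail",T.mean(0)+.0175*np.r_[d[:2],0]/np.linalg.norm(d[:2]))
F=plane(c,f([(398,346),(708,292)]),.020);B=plane(c,f([(350,62),(658,11)]),.033)
print(F.round(4),B.round(4));e=F[0]-F[1];print("edge len",np.linalg.norm(e),"yaw from edge",yaw(np.array([e[1],-e[0]])),"from depth",yaw(B.mean(0)-F.mean(0)),yaw(B[0]-F[0]),yaw(B[1]-F[1]),"front",F.mean(0))
# predicted in side
g=N.mean(0)
print("side proj nose",proj(s,N),"tail",proj(s,T),"front",proj(s,F))
im=s["image"]
cv2.imwrite("pics/sidec.png",cv2.resize(im[110:260,160:350,::-1],None,fx=4,fy=4,interpolation=cv2.INTER_CUBIC))
```

```text
nose [[0.5904 0.2914 0.003 ]
 [0.5854 0.2512 0.003 ]] tail [[0.4575 0.3083 0.04  ]
 [0.4522 0.2673 0.04  ]] blockline [[0.4909 0.3057 0.034 ]
 [0.49   0.2661 0.034 ]]
wedge yaw -7.1 0.13410506130819977 grip from nose [0.47132687 0.2857364  0.003     ] from tail [0.47221503 0.28562644 0.04      ]
[[ 0.587   0.0844  0.02  ]
 [ 0.6296 -0.1468  0.02  ]] [[ 0.802   0.1242  0.033 ]
 [ 0.8436 -0.1093  0.033 ]]
edge len 0.23508526280443323 yaw from edge 10.4 from depth 10.2 10.5 10.0 front [ 0.60828851 -0.03124246  0.02      ]
side proj nose [[217.04420782 147.79170312]
 [218.47184284 156.3245002 ]] tail [[174.64617525 143.94758338]
 [175.2348096  152.91619766]] front [[232.10799495 190.48998615]
 [270.61912978 251.49840729]]
```

View pics/sidec.png

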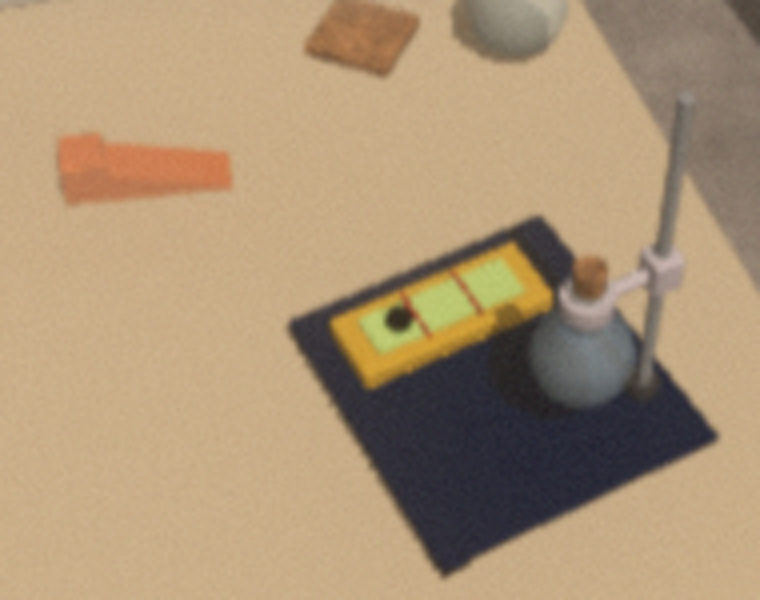

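Call:
step_arm --steps '[1,40,-28,0,0,1,40,-28,0,0,1,40,-28,0,0,1,40,-28,0,0,1,40,-28,0,0,1,40,-28,0,0,1,40,-28,0,0,1,40,-28,0,0,1,40,-28,0,0,1,40,-28,0,0,1,0,0,0,7.4,1,0,0,0,7.4]' --grip_force 30

```text
time_s: 1.8
tool_pos: [0.4833, -0.2516, 0.4047]
tool_rot: [180.0, 0.0, 0.2]
force: [-0.1, -0.0, -0.0]
grip_width: 0.0872
grasp_force: 0.0
```

Call:
step_arm --steps '[1,-1,-49,8,0,1,-1,-49,8,0,1,-1,-49,8,0,1,-1,-49,8,0,1,-1,-49,8,0,1,-1,-49,8,0,1,-1,-49,8,0,1,-1,-49,8,0,1,-1,-49,8,0,1,-1,-49,8,0,1,-1,-47,8,0,1,0,0,0,7.3]'

```text
time_s: 3.3
tool_pos: [0.4666, 0.2887, 0.3162]
tool_rot: [-179.8, 0.1, -6.7]
force: [1.0, -0.9, -1.2]
grip_width: 0.0872
grasp_force: 0.0
```

Run:
```python
from h import *
for _ in range(3): cam("top")
o=env.get_obs();print(o["time_s"],o["tool_pos"],o["tool_rot"],o["qpos"])
y=np.radians(o["tool_rot"][2]);d=np.array([.4715,.2857,.187])-o["tool_pos"]
print((d[0]*np.cos(y)+d[1]*np.sin(y))*1e3,(d[0]*np.sin(y)-d[1]*np.cos(y))*1e3,-d[2]*1e3)
```

```text
3.45 [0.4683311  0.28452569 0.31655948] [ 1.79971245e+02  8.22775438e-03 -6.79379588e+00] [   8.66569352   15.08400666  -48.50742309  102.80527869   12.19012236
   67.56198903 -140.35548626]
3.0077284705926743 -1.5409329903390832 129.5594822465797
```

Call:
step_arm --steps '[1,3,-1.5,20,0,1,0,0,25,0,1,0,0,25,0,1,0,0,25,0,1,0,0,20,0,1,0,0,14,0,1,0,0,0,0]'

```text
time_s: 4.32
tool_pos: [0.4712, 0.2852, 0.1866]
tool_rot: [179.9, 0.1, -6.9]
force: [-0.9, 0.0, 0.7]
grip_width: 0.0871
grasp_force: 0.0
```

Call:
step_arm --steps '[0,0,0,0,0,0,0,0,0,0,0,0,0,0,0,0,0,0,0,0,0,0,0,0,0,0,0,0,0,0]'

```text
time_s: 5.08
tool_pos: [0.4715, 0.2858, 0.1878]
tool_rot: [-180.0, -0.0, -6.9]
force: [-0.3, -0.1, -0.2]
grip_width: 0.0398
grasp_force: 29.9
```

Call:
step_arm --steps '[0,0,0,-15,0,0,0,0,-25,0,0,4,43,0,0,0,4,43,0,0,0,4,43,0,0,0,4,43,0,0,0,4,43,0,0,0,4,43,0,0,0,4,43,0,0,0,4.5,41,0,0,0,0,0,0,-8.6,0,0,0,0,-8.6]'

```text
time_s: 6.58
tool_pos: [0.4625, -0.0584, 0.2285]
tool_rot: [180.0, -0.0, 10.5]
force: [-0.0, 0.9, -1.0]
grip_width: 0.0396
grasp_force: 29.9
```

Call:
step_arm --steps '[0,0,0,10,0,0,0,0,10,0,0,0,0,10,0,0,0,0,6,0,0,0,0,0,0,0,0,0,0,0]'

```text
time_s: 7.32
tool_pos: [0.4627, -0.0577, 0.1919]
tool_rot: [180.0, -0.0, 10.3]
force: [-0.2, 0.0, -1.2]
grip_width: 0.0402
grasp_force: 29.9
```

Run:
```python
from h import *
o=env.get_obs();print(o["time_s"],o["tool_pos"],o["tool_rot"],o["force"])
c=cam("top");s=cam("side")
y=np.radians(o["tool_rot"][2]);u=np.array([np.cos(y),np.sin(y),0]);v=np.array([-u[1],u[0],0]);g=np.r_[o["tool_pos"][:2],.007]
print("pred nose top",proj(c,[g+.1175*u+.02*v,g+.1175*u-.02*v]),"side",proj(s,[g+.1175*u+.02*v,g+.1175*u-.02*v]))
a=cv2.resize(c["image"][130:255,180:320,::-1],None,fx=4,fy=4,interpolation=cv2.INTER_CUBIC)
cv2.imwrite("pics/t2.png",a)
```

```text
7.325 [ 0.46274661 -0.05773411  0.19188162] [ 1.79992188e+02 -1.68513665e-02  1.02741965e+01] [-0.16282923  0.03470723 -1.1673975 ]
pred nose top [[263.12260295 211.00304129]
 [276.25181199 208.74864924]] side [[237.39763505 220.71596229]
 [243.68915544 231.20529178]]
```

View pics/t2.png

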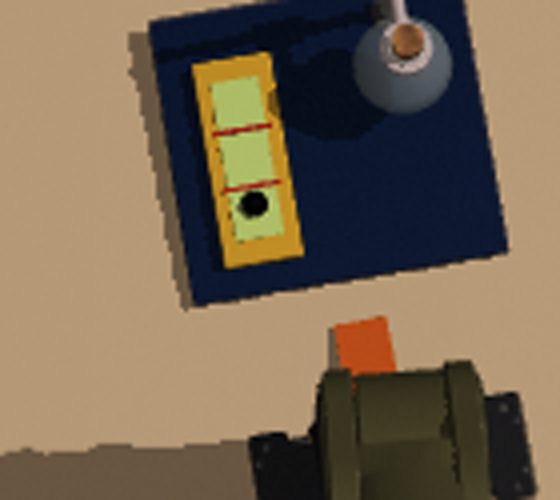

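The nose's front corners are at crop (333,326) and (386,317), square to the stand edge, whose middle is at (350,280). The nose is about 30 mm short of the edge and well aligned. Next I lower it and push.

Call:
step_arm --steps '[0,0,0,2,0,0,0,0,1.8,0,0,8,0,0,0,0,8,0,0,0,0,8,0,0,0,0,8,0,0,0,0,8,0,0,0,0,8,0,0,0,0,8,0,0,0,0,8,0,0,0,0,8,0,0,0,0,0,0,0,0]' --grip_force 45

```text
time_s: 8.93
tool_pos: [0.5323, -0.0454, 0.1878]
tool_rot: [180.0, 0.3, 10.2]
force: [-6.3, -1.1, 7.0]
grip_width: 0.0395
grasp_force: 44.9
```

Call:
step_arm --steps '[0,4,0,0,0,0,4,0,0,0,0,4,0,0,0,0,4,0,0,0,0,4,0,0,0,0,4,0,0,0,0,4,0,0,0,0,0,0,0,0,0,0,0,0,0]'

```text
time_s: 10.05
tool_pos: [0.5594, -0.0406, 0.1878]
tool_rot: [180.0, 0.4, 10.2]
force: [-8.8, -2.3, 7.0]
grip_width: 0.0393
grasp_force: 44.9
```

```bash
cat > ball.py <<'E'
from h import *
o=env.get_obs();print(o["time_s"],o["tool_pos"],o["tool_rot"],o["force"],o["grasp_force"])
c=cam("top");im=c["image"];hsv=cv2.cvtColor(im,cv2.COLOR_RGB2HSV).astype(int);h,s,v=hsv[...,0],hsv[...,1],hsv[...,2]
k=np.zeros(h.shape,bool);k[135:205,222:262]=1
yel=k&(v>110)&(s>80)&(h>15)&(h<50)
hull=cv2.convexHull(np.argwhere(yel)[:,::-1].astype(np.int32))
M=cv2.fillConvexPoly(np.zeros(h.shape,np.uint8),hull,1)>0
w=np.clip(90-v,0,None)*cv2.erode(M.astype(np.uint8),np.ones((5,5)))
yy,xx=np.mgrid[:384,:512]
b=np.array([(w*xx).sum(),(w*yy).sum()])/w.sum()
red=cv2.erode(M.astype(np.uint8),np.ones((3,3))).astype(bool)&((h<8)|(h>172))&(s>120)&(v>90)
r=np.argwhere(red)[:,::-1];r0=r.mean(0) if len(r) else 0
rc=cv2.minAreaRect(hull);B=plane(c,[b,np.array(rc[0])],.06)
u=np.array([np.cos(np.radians(10.3)),np.sin(np.radians(10.3)),0])
print("ball px",b,"level centre",rc,"offset mm",(B[0]-B[1])@u*1e3,"n",(w>0).sum(),"red",r.tolist())
E
python3 ball.py
```

```text
10.05 [ 0.55940335 -0.04062235  0.18776178] [179.95964742   0.38969283  10.2227417 ] [-8.8142061  -2.31556499  7.03410622] 44.9266370292753
ball px [234.063626   185.98417332] level centre ((239.4076385498047, 174.05941772460938), (28.468765258789062, 63.145782470703125), 5.906140327453613) offset mm -32.31493057313997 n 433 red [[244, 160], [246, 160], [247, 160], [240, 161], [241, 161], [242, 161], [243, 161], [234, 162], [235, 162], [236, 162], [237, 162], [249, 174], [244, 175], [245, 175], [246, 175], [236, 176], [237, 176], [238, 176], [239, 176], [240, 176]]
```

```bash
cat > ball.py <<'E'
from h import *
import sys
o=env.get_obs();print(o["time_s"],o["tool_pos"],o["force"])
c=cam("top");im=c["image"];hsv=cv2.cvtColor(im,cv2.COLOR_RGB2HSV).astype(int);h,s,v=hsv[...,0],hsv[...,1],hsv[...,2]
x0,y0=215,130
u=np.array([np.cos(np.radians(10.3)),np.sin(np.radians(10.3)),0])
k=np.zeros(h.shape,bool);k[140:200,228:256]=1
yel=(k&(v>120)&(s>110)&(h>18)&(h<50)).astype(np.uint8)
cs=max(cv2.findContours(cv2.morphologyEx(yel,3,np.ones((3,3))),0,2)[0],key=cv2.contourArea)
hull=cv2.convexHull(cs);rc=cv2.minAreaRect(hull)
M=cv2.erode(cv2.fillConvexPoly(np.zeros(h.shape,np.uint8),hull,1),np.ones((5,5)))>0
w=np.clip(80-v,0,None)*M;yy,xx=np.mgrid[:384,:512];b=np.array([(w*xx).sum(),(w*yy).sum()])/w.sum()
red=M&((h<10)|(h>172))&(s>110);r=np.argwhere(red)[:,::-1]
X=plane(c,np.r_[[b],[rc[0]],r],.06)@u*1e3
print("ball",b,"rect",rc,"ball-rectcentre mm",X[0]-X[1],"reds rel ball mm",np.sort(X[2:]-X[0]).round(0))
cv2.imwrite(sys.argv[1],cv2.resize(im[y0:y0+110,x0:x0+110,::-1],None,fx=5,fy=5,interpolation=cv2.INTER_CUBIC))
E
python3 ball.py pics/b1.png
```

```text
10.1 [ 0.55937843 -0.04062327  0.18774906] [-8.10337373 -1.7573588   7.23555999]
ball [241.59675406 171.85351644] rect ((241.31082153320312, 168.8648681640625), (51.128082275390625, 19.72787857055664), 80.53767395019531) ball-rectcentre mm -8.9729743954872 reds rel ball mm [-12. -12. -11. -11. -11. -11. -10. -10. -10. -10. -10.  -9.  -9.  -9.
  -9.  -7.  -6.  31.  31.  32.  32.  32.  32.  32.  33.  33.  33.  33.
  34.  34.]
```

View pics/b1.png

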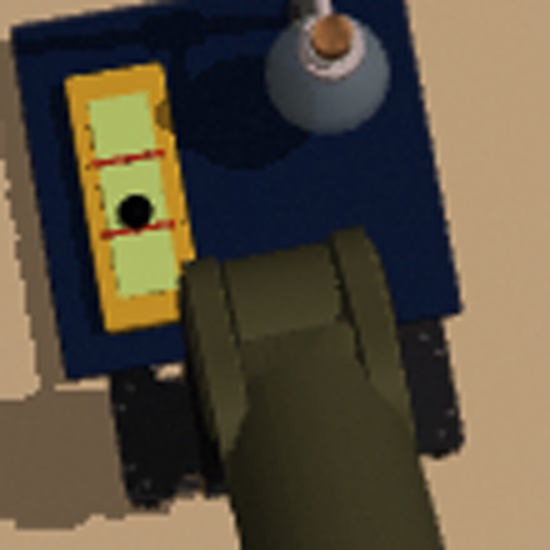

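The ball is at crop (135,211) and the red marks are at y≈158 and 229, so it is still about 11 mm to the front. I'll push a little more and let it settle.

Call:
step_arm --steps '[0,4,0,0,0,0,4,0,0,0,0,0,0,0,0,0,0,0,0,0,0,0,0,0,0,0,0,0,0,0,0,0,0,0,0,0,0,0,0,0,0,0,0,0,0,0,0,0,0,0,0,0,0,0,0,0,0,0,0,0]'

```text
time_s: 11.65
tool_pos: [0.5673, -0.0392, 0.1878]
tool_rot: [180.0, 0.4, 10.2]
force: [-7.9, -2.2, 7.4]
grip_width: 0.0397
grasp_force: 44.9
```

```bash
python3 ball.py pics/b2.png
```

```text
11.65 [ 0.5672866  -0.03923159  0.18775915] [-7.87085771 -2.20056166  7.3895368 ]
ball [241.11448099 168.53695002] rect ((241.2027130126953, 168.71621704101562), (51.12807846069336, 19.5634765625), 80.53767395019531) ball-rectcentre mm 0.5748962130774089 reds rel ball mm [-21. -21. -21. -21. -20. -20. -20. -20. -20. -20. -19. -19. -19.  22.
  22.  22.  22.  22.  23.  23.  23.  23.  23.  24.]
```

Call:
step_arm --steps '[0.75,0,0,0,0,0.75,0,0,0,0,0.75,0,0,0,0,0.75,0,0,0,0,0.75,0,0,0,0,0.75,0,0,-10,0,0.75,0,0,-20,0,0.75,0,0,-25,0,0.75,-15,0,-25,0,0.75,-25,0,-20,0,0.75,-30,0,-15,0,0.75,0,0,0,0]'

```text
time_s: 13.2
tool_pos: [0.4993, -0.0513, 0.3054]
tool_rot: [179.8, -0.1, 10.2]
force: [-0.1, 0.1, 0.6]
grip_width: 0.0653
grasp_force: 0.0
```

Call:
step_arm --steps '[0.75,-20,0,-10,0,0.75,0,0,0,0,0.75,0,0,0,0,0.75,0,0,0,0]'

```text
time_s: 13.7
tool_pos: [0.4808, -0.0543, 0.3127]
tool_rot: [-180.0, -0.0, 10.3]
force: [0.3, 0.6, 0.8]
grip_width: 0.0657
grasp_force: 0.0
```

```bash
python3 ball.py pics/b3.png
```

```text
13.7 [ 0.48081071 -0.05433853  0.31271016] [0.317978   0.56614514 0.83426861]
ball [241.11483051 168.53305085] rect ((241.28379821777344, 168.70269775390625), (51.128082275390625, 19.72787857055664), 80.53767395019531) ball-rectcentre mm 0.5873066983444915 reds rel ball mm [-21. -21. -21. -21. -20. -20. -20. -20. -20. -20. -19. -19. -19.  22.
  22.  22.  22.  22.  23.  23.  23.  23.  23.  24.]
```

View pics/b3.png

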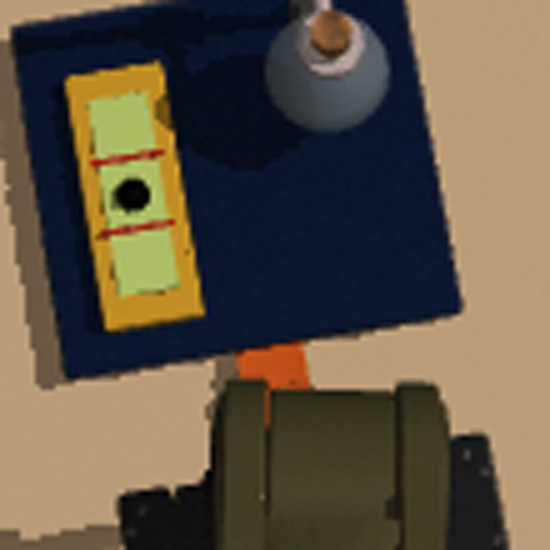

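The ball at (132,194) sits midway between the red marks at y≈157 and 229. The wedge stayed under the edge at about (272,365), and the gripper is clear.

```bash
python3 -c "
from cell import env
print(env.sign_off())"
```

```text
the job is handed in; nothing more can be done
None
```

The orange wedge is under the middle of the stand's front edge, the level's ball sits about 1 mm from centre, the gripper is clear, the grey wedge was left alone, and the job was handed in at about 14 s (sign-off returned no verdict).

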